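Lid and clamp down on a loaded moulding box

ROBOT

A 6-joint arm with a two-finger parallel gripper is mounted at the origin on the work surface. World frame = base frame: x ahead of the robot, y to its left, z up, the work surface at z = 0. Lengths are in m, angles in rad, forces in N, time in s.
With the tool pointing down it reaches from about 0.275 to 0.825 m from the base axis. Payload 5.2 kg.
Tool frame: the origin (TCP) lies at the very end of the fingers, on their centre line; the grasp point (between the pads) lies 19 mm behind it (arm.grasp_offset is the distance from the TCP to the grasp point, in m); z points along the fingers, y is the direction in which the jaws open and shut (so a half turn about z gives the same grasp; the last joint's range is limited). The gripper opens to 93 mm and grips with 3 to 60 N. Pads are 15 mm wide; open, the fingers measure 128 mm over their backs; the gripper's body (75 mm by 188 mm) begins 65 mm behind the grasp point.
Start: joints at [0.991, 0.259, 1.535, -0, 1.348, -0.203], TCP at [0.202, 0.511, 0.219] pointing down, gripper open.
Joint ranges: [-3.14, 3.14], [-0.91, 2.08], [0.19, 2.58], [-1.22, 4.36], [0.22, 2.71], [-3.12, 3.12]. Speed limits (rad/s): [2.57, 2.57, 3.14, 3.14, 3.14, 3.14].

INTERFACE

Orientations are given as [roll, pitch, yaw] about the fixed x, y, z axes, in that order (R = Rz(yaw) Ry(pitch) Rx(roll)).
In Python, from station import arm, optics gives the robot as it stands. The module is installed in compiled form; this text tells all that it offers.
- The arm moves only by the tool apply_moves, never from a script. Its argument "motion" is a list of rows, each a list of 3 entries, a list of its own where there are three numbers: the turn, a rotation vector about the world's x, y, z in rad, then the shift along the world's x, y, z in m, then the gripper command: -1 is shut, 1 is fully open, values between are in proportion. A call has 1 to 12 rows; each row is the pose to reach, as a shift and turn from the pose commanded when the call began; what a row does not reach only later rows make up. A row lasts 1/10 s, in which the tool goes at most 50 mm and 8.59 degrees, less where a joint would pass 70% of its speed; a pose out of reach is approached as far as the arm can. A call with a gripper value outside its range is refused whole. The fingers move at their own pace and stop on an object; the grip force is fixed at half the most. Time passes only in rows, so rows that repeat a pose let the fingers close. It gives the time, the measured TCP pose, the force and the opening at its end, in the units of the state.
- arm.read_state(): the state, without advancing time (a new reading comes with each control period).
- optics.get_image(name): name is "scene" or "top"; returns a dict with "img" (480x640x3 uint8, red, green, blue), "range_z" (480x640 float32, m along the optical axis (not along the pixel's ray), 0 where there is no reading), "fx", "fy", "cx", "cy" (pixels), "dist_coeffs" ([k1, k2, p1, p2, k3] as OpenCV has them; the pictures are not rectified), "world_to_cam" (4x4, takes a point from world to camera coordinates). Camera axes: x right, y down, z forward; pixel columns grow to the right and rows downward; lengths in m; the calibration is good to about 2 mm. A picture is of the moment at which its call begins.
- arm.hand_in(): hands the job in, once; it reports no verdict.
The state is a dict: "t": time; "qpos": joint angles; "dq": joint speeds; "tau": joint torques, N m; "position": TCP position; "eef_rot": TCP orientation; "wrist_force": force on the tool from outside, world axes, zero at the start; "torque": the same for the moment, N m; "opening": opening from 0.0 (shut) to 1.0 (fully open).
Only numpy, scipy, OpenCV 4.12 (cv2) and the standard library are available. Lean on these libraries where they do the work, as an engineer would, in place of code of your own. Each camera call takes 0.05 s, during which the arm holds its last target.

TASK

Close up the loaded moulding box: hook the lid's steel tongue under the keeper's lip at the robot's side of the box, sliding it in gently, and let the lid down over the box. Then swing the clamp arm over and press it fully down, so that it holds the lid shut flat on the box against the sprung mould inside. Leave the cup, the loop tool and the plaster offcut alone.

Things in the scene. Friction and masses are not known exactly. Their poses are not given: they have to be found in the camera images.
- box: Plywood moulding box fixed on a board 320 x 150 x 18 mm (x = -170 to 150). Origin: under the box's centre, on the table; x points from the keeper (robot's side) to the clamp, z up. Box 170 (x) by 140 (y) mm outside, rim at z = 75 mm; end walls 24 mm, side walls 12 mm thick. The far bracket of the clamp: x = 103 to 125, y = -17 to 17, up to z = 104 mm.
- keeper_mid (a point): Point fixed on the box, x = -111, z = 84 mm: middle of the keeper's range, not its setting. Steel keeper, 100 mm wide: an upright face stops the tongue; a lip juts 7 mm from it to +x, its underside at z = 84 at the face, 87 at its edge, its top up to 94. Adjustable, setting not reported: the face is fixed at x = -129 to -93, so the lip's edge at -122 to -86 mm. Between face and wall it is open.
- mould_top (a point): Centre of the flat top of the plaster mould block (100 x 100 mm) loaded in the box on springs. It stands 8 mm above the rim (z = 83 mm of the box) and gives under about 6 N, some 12 N when pressed level with the rim.
- lid: Loose plywood lid, 0.2 to 0.4 kg, right way up on the table. Origin: centre of the plate's underside. Plate 170 (x) x 140 (y) x 9 mm. Steel tongue at its -x end: 80 mm wide, 6 mm thick (z = 0 to 6), x = -85 to -107 mm. Upright wooden grip rib on top: 14 mm thick (x = -17 to -3), 60 mm long in y, z = 9 to 45 mm. On the box its x points as the box's x.
- lid_tongue (a point): Middle of the tongue's tip, on the lid's underside (x = -107 mm in the lid). With the tongue end tipped down 15 to 20 degrees it slides under the lip, over the wall's outer top edge and clear of the mould, until the keeper's face stops it. Let go, the lid rests sloping on the mould, its tongue held by the lip.
- lid_far (a point): Middle of the lid's far edge, on its underside (x = 85 mm in the lid).
- clamp (a joint): Angle (rad) of the steel clamp arm about an axis along the box's y at x = 111, z = 98 mm of the box. 0: shut, arm level, pointing to the keeper, its rubber foot (55 mm from the axis) on the lid. It grows as the arm swings up and over to +x, to 2.4. Stiff hinge, stays where it is left: about 8 N at the bar moves it; 12 to 15 N are needed to press the sprung lid shut.
- clamp_bar (a point): Centre of the round cross bar at the free end of the clamp arm, 75 mm from the hinge axis: 12 mm thick, 70 mm long, along the box's y. The arm is a flat bar 14 mm wide (y), 10 mm thick.
- cup: White plastic cup, 66 mm wide, 75 mm high, bystander. Origin: centre of its underside.
- looptool: Clay loop tool with a wooden handle, 170 mm long, lying on the table, bystander. Origin: under the joint of handle and ferrule.
- wedge: Stepped plaster offcut 90 x 50 x 50 mm, bystander. Origin: centre of its underside.
Not all that is in view belongs to the job. Of the things that look like the lid, the middle-sized one is meant.

How it is judged:
By the outcome, as a careful person would: the job done as asked, in the order asked, and still so for the second after the job is handed in, with the robot touching nothing.
It also fails if it takes over 67 s, if anything falls off the work surface, if the arm or the gripper's body presses on something with over 40 N, if the wrist force passes 120 N, or if a joint passes its speed limit or range.

## Working session

There is one attempt and no reset: what is moved stays moved. The work goes in short steps, Python scripts to look and compute and a tool call to move; the robot and the scene stay as the last step left them, time stands still between calls to the robot, and variables do not carry over. Pictures are saved under pics/ and viewed, and the job is handed in when it is done.

Besides the shell and the picture viewer there is one more tool, called after "Call:" as a command line: name --argument value ..., lists and objects as JSON in quotes. apply_moves: Moves the arm, as the interface text tells. Its arguments: {"type":"object","properties":{"motion":{"type":"array","items":{"type":"array"}}},"required":["motion"]}

```bash
mkdir -p pics
cat > h.py <<'E'
from station import arm, optics
import numpy as np, cv2
def grab(name):
    return optics.get_image(name)
def save(im,fn,crop=None,scale=1):
    a=im["img"][:,:,::-1]
    if crop: x0,y0,x1,y1=crop; a=a[y0:y1,x0:x1]
    if scale!=1: a=cv2.resize(a,None,fx=scale,fy=scale,interpolation=cv2.INTER_CUBIC)
    cv2.imwrite("pics/"+fn,a)
def K(im): return np.array([[im["fx"],0,im["cx"]],[0,im["fy"],im["cy"]],[0,0,1.]])
def cloud(im):
    z=im["range_z"]; h,w=z.shape
    u,v=np.meshgrid(np.arange(w),np.arange(h))
    p=cv2.undistortPoints(np.stack([u,v],-1).reshape(-1,1,2).astype(np.float64),K(im),np.array(im["dist_coeffs"],float)).reshape(h,w,2)
    c=np.stack([p[...,0]*z,p[...,1]*z,z,np.ones_like(z)],-1)
    T=np.linalg.inv(np.array(im["world_to_cam"]))
    P=(c@T.T)[...,:3]; P[z==0]=np.nan
    return P
def ray(im,uv,zw):
    "pixel -> world point at height zw"
    p=cv2.undistortPoints(np.array(uv,float).reshape(-1,1,2),K(im),np.array(im["dist_coeffs"],float)).reshape(-1,2)
    T=np.linalg.inv(np.array(im["world_to_cam"])); o=T[:3,3]
    d=np.c_[p,np.ones(len(p))]@T[:3,:3].T
    return o+d*((zw-o[2])/d[:,2])[:,None]
def proj(im,P):
    W=np.array(im["world_to_cam"]); 
    r,_=cv2.Rodrigues(W[:3,:3])
    return cv2.projectPoints(np.array(P,float).reshape(-1,1,3),r,W[:3,3],K(im),np.array(im["dist_coeffs"],float))[0].reshape(-1,2)
E
python3 - <<'E'
from h import *
import pickle
for n in ("scene","top"):
    im=grab(n); save(im,n+"0.png"); pickle.dump(im,open(n+"0.pkl","wb"))
    T=np.linalg.inv(im["world_to_cam"]); print(n,T[:3,3].round(3),im["fx"],np.round(T[:3,2],2))
print(arm.read_state())
E
```

```text
scene [0.823 0.69  0.812] 480.6900327027702 [-0.34 -0.64 -0.69]
top [0.321 0.006 1.138] 438.60116197544284 [ 0.13  0.   -0.99]
{'t': 0.1, 'qpos': array([ 9.91217126e-01,  2.59263485e-01,  1.53594057e+00,  5.00045830e-05,
        1.34802414e+00, -2.02836800e-01]), 'dq': array([-0.00070285, -0.00205665, -0.00375043, -0.00147708, -0.00013547,
        0.0001961 ]), 'tau': array([ 2.87575305e-03, -4.38208795e+01, -2.84643584e+01,  7.18912762e-02,
        3.62537813e-02, -4.09040422e-05]), 'position': array([0.20205189, 0.51102372, 0.2179177 ]), 'eef_rot': array([-3.14000046e+00, -3.77229420e-04,  2.76483887e+00]), 'wrist_force': array([-0.30026905, -0.08011386,  0.66621115]), 'torque': array([-0.01896112, -0.01957536, -0.05646523]), 'opening': 1.0000083594701767}
```

View pics/scene0.png

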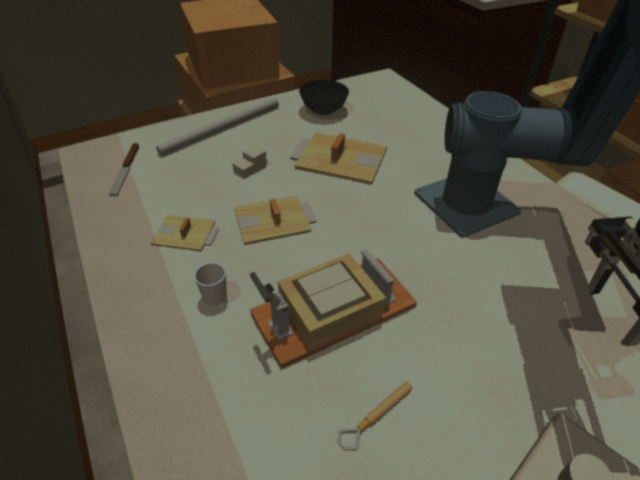

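View pics/top0.png

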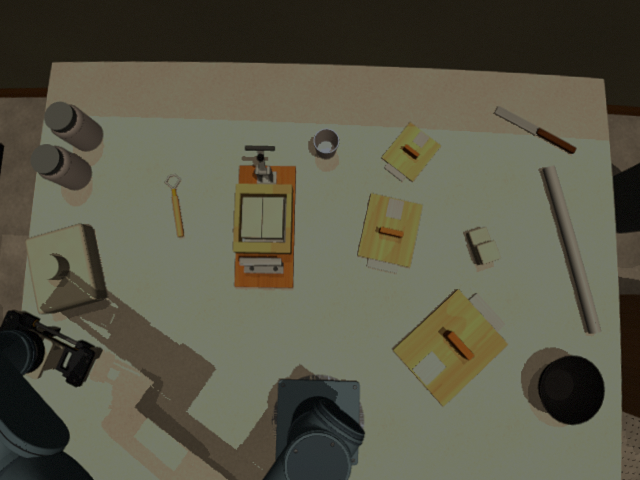

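The top view shows the box at about (263,225), with the keeper at (262,266) and the clamp swung open at (260,155). The middle-sized lid is at (390,231), with its tongue at (380,265). I'll measure these next.

Run:
```python
from h import *
import pickle
im=pickle.load(open("top0.pkl","rb")); P=cloud(im)
save(im,"t_box.png",(220,130,310,300),4.0*0.85)
save(im,"t_lid.png",(340,180,440,280),6)
s=pickle.load(open("scene0.pkl","rb")); save(s,"s_box.png",(240,240,430,370),4); save(s,"s_lid.png",(220,180,330,250),6)
# table
for r,c in [(350,330),(150,400)]: print(P[r,c])
def rect(mask,name):
    pts=P[mask][:,:2].astype(np.float32)
    print(name,len(pts),[np.round(x,4) for x in cv2.minAreaRect(pts)],np.median(P[mask][:,2]))
def roi(x0,y0,x1,y1):
    m=np.zeros(P.shape[:2],bool); m[y0:y1,x0:x1]=1; return m
Z=P[...,2]
R=roi(345,180,435,275)
rect(R&(Z>0.005)&(Z<0.06),"lid all")
rect(R&(Z>0.0075)&(Z<0.0115),"lid plate")
rect(R&(Z>0.03)&(Z<0.06),"rib")
B=roi(225,135,310,300)
rect(B&(Z>0.012)&(Z<0.022),"board")
rect(B&(Z>0.07)&(Z<0.08),"rim")
rect(B&(Z>0.0795)&(Z<0.087),"mould")
for r in range(140,300,3): print(r,[ "%.3f"%Z[r,c] for c in range(240,290,4)])
```

```text
[ 0.17567261 -0.02570375  0.00137857]
[ 0.70490422 -0.19896823  0.00775635]
lid all 3467 [array([ 0.4964, -0.1703]), array([0.2432, 0.2174]), np.float64(6.7077)] 0.008695273622878918
lid plate 2049 [array([ 0.487 , -0.1746]), array([0.2148, 0.2033]), np.float64(20.0421)] 0.00912252024857052
rib 151 [array([ 0.4779, -0.1717]), array([0.0603, 0.0143]), np.float64(78.6357)] 0.04433295666284209
board 2336 [array([0.49  , 0.1526]), array([0.3189, 0.1515]), np.float64(0.8302)] 0.01779187518603842
rim 1804 [array([0.4956, 0.1524]), array([0.2255, 0.141 ]), np.float64(0.8674)] 0.07486278453769601
mould 1557 [array([0.4993, 0.1484]), array([0.1233, 0.2461]), np.float64(82.2227)] 0.08267111123597126
140 ['-0.003', '0.001', '-0.000', '0.001', '0.002', '-0.001', '-0.004', '-0.002', '-0.004', '-0.001', '0.002', '0.001', '-0.002']
143 ['-0.002', '-0.002', '-0.003', '-0.001', '-0.003', '-0.001', '-0.002', '-0.001', '0.001', '-0.001', '0.002', '-0.001', '0.001']
146 ['-0.001', '-0.000', '0.171', '0.168', '0.169', '0.172', '0.168', '0.168', '0.170', '-0.001', '-0.000', '-0.002', '0.001']
149 ['0.003'
[... 5573 characters left out ...]
 '0.019', '0.017', '0.020', '0.020', '0.019', '0.021']
287 ['0.001', '0.001', '-0.001', '0.000', '0.000', '0.002', '-0.000', '-0.003', '0.002', '-0.004', '-0.001', '0.016', '0.017']
290 ['-0.002', '-0.002', '-0.002', '-0.001', '-0.002', '-0.000', '0.002', '0.000', '0.002', '0.000', '-0.000', '0.002', '-0.000']
293 ['-0.000', '0.002', '-0.001', '-0.001', '-0.003', '-0.001', '-0.001', '0.002', '-0.004', '-0.003', '0.003', '-0.002', '-0.001']
296 ['0.000', '-0.003', '-0.000', '0.003', '-0.004', '-0.003', '0.001', '0.003', '-0.004', '-0.001', '0.001', '-0.000', '0.001']
299 ['0.001', '-0.002', '0.000', '-0.002', '0.001', '0.003', '-0.003', '-0.001', '0.002', '0.003', '0.002', '-0.000', '-0.001']
```

View pics/t_box.png

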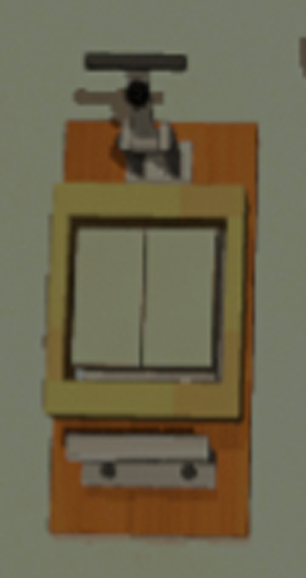

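View pics/t_lid.png

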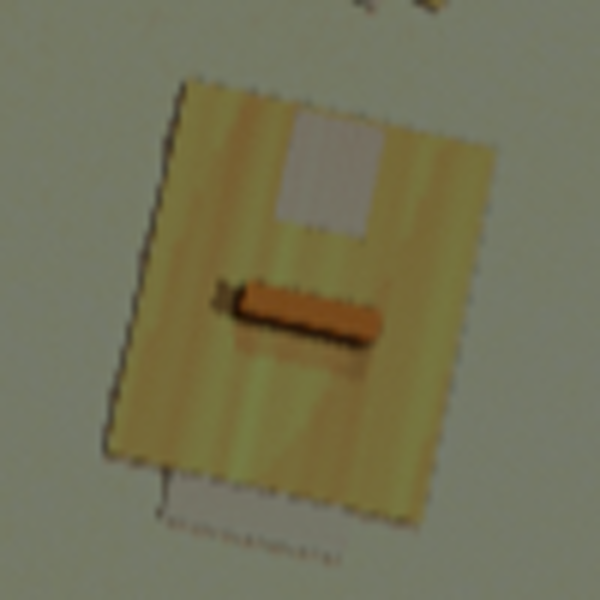

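View pics/s_box.png

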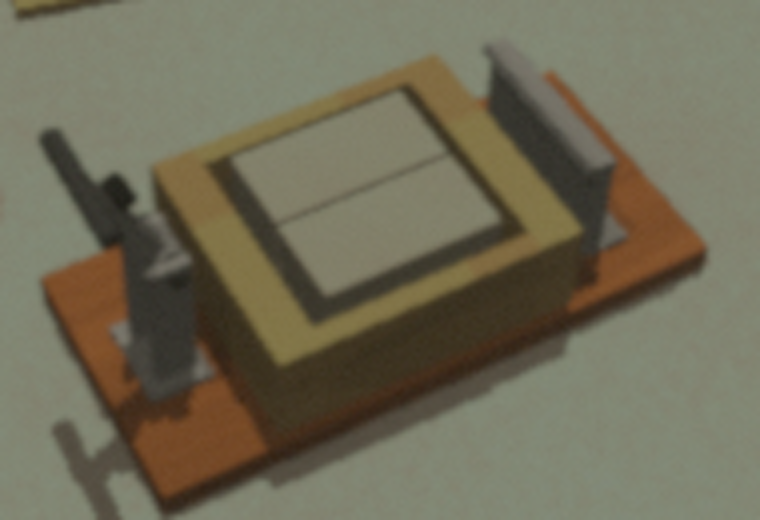

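View pics/s_lid.png

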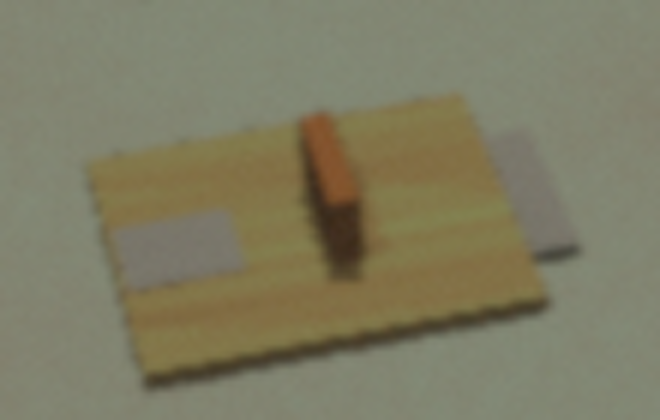

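Run:
```python
from h import *
import pickle
im=pickle.load(open("top0.pkl","rb")); P=cloud(im); Z=P[...,2]
def roi(x0,y0,x1,y1):
    m=np.zeros(P.shape[:2],bool); m[y0:y1,x0:x1]=1; return m
def rect(m,name,er=0):
    m=cv2.morphologyEx(m.astype(np.uint8),cv2.MORPH_OPEN,np.ones((2,2),np.uint8))
    n,l,st,_=cv2.connectedComponentsWithStats(m); 
    m=l==1+np.argmax(st[1:,4])
    pts=P[m][:,:2].astype(np.float32)
    print(name,len(pts),[np.round(x,4) for x in cv2.minAreaRect(pts)],np.median(P[m][:,2]), pts.min(0),pts.max(0))
    return m
B=roi(225,135,310,300)
rect(roi(225,160,310,295)&(Z>0.012)&(Z<0.024),"board")
rect(roi(225,182,310,254)&(Z>0.068)&(Z<0.081),"rim")
rect(roi(225,182,310,254)&(Z>0.05)&(Z<0.09),"rim+mould")
rect(roi(238,196,290,240)&(Z>0.078)&(Z<0.09),"mould")
k=rect(roi(225,254,310,275)&(Z>0.08)&(Z<0.1),"keeper")
# keeper line by columns
for name in ("top","scene"):
    im=pickle.load(open(name+"0.pkl","rb")); Q=cloud(im)
    c,s=np.cos(np.deg2rad(.83)),np.sin(np.deg2rad(.83))
    d=Q[...,:2]-np.array([0.500,0.1527]); bx=d[...,0]*c+d[...,1]*s; by=-d[...,0]*s+d[...,1]*c
    m=(bx>-150)&(np.abs(by)<.08)&(bx<-.088)&(bx>-.15)&(Q[...,2]>.084)&(Q[...,2]<.1)
    for y0 in np.arange(-.06,.06,.01):
        q=m&(by>=y0)&(by<y0+.01)
        if q.sum()>3: print(name,round(y0,3),q.sum(),bx[q].min().round(4),bx[q].max().round(4),np.median(Q[...,2][q]).round(4))
    m=(np.abs(by)<.06)&(bx>.08)&(bx<.25)&(Q[...,2]>.11)
    print("clamp",m.sum()); mm=m&(Q[...,2]>.155)
    print("bar",bx[mm].mean(),by[mm].min(),by[mm].max(),Q[...,2][mm].mean(), bx[mm].min(),bx[mm].max(),Q[...,2][mm].max())
# lid via plate
im=pickle.load(open("top0.pkl","rb"))
m=rect(roi(350,185,430,275)&(Z>0.0045)&(Z<0.014),"lid")
rect(roi(350,185,430,275)&(Z>0.03),"rib")
```

```text
board 2088 [array([0.4649, 0.1006]), array([0.111 , 0.3525]), np.float64(65.5289)] nan [nan nan] [nan nan]
rim 1610 [array([0.5022, 0.1517]), array([0.1797, 0.1376]), np.float64(1.635)] nan [nan nan] [nan nan]
rim+mould 3561 [array([0.5025, 0.1587]), array([0.1782, 0.1534]), np.float64(1.8392)] nan [nan nan] [nan nan]
mould 1614 [array([0.5016, 0.1553]), array([0.1056, 0.1063]), np.float64(1.7961)] nan [nan nan] [nan nan]
keeper 320 [array([0.3891, 0.1558]), array([0.0197, 0.1101]), np.float64(1.2416)] nan [nan nan] [nan nan]
top -0.05 31 -0.1203 -0.1039 0.0905
top -0.04 30 -0.1181 -0.1015 0.0898
top -0.03 33 -0.1162 -0.1014 0.0901
top -0.02 29 -0.1163 -0.1016 0.0913
top -0.01 28 -0.1164 -0.0993 0.0916
top 0.0 32 -0.1164 -0.0997 0.0908
top 0.01 32 -0.1168 -0.0998 0.0908
top 0.02 34 -0.1169 -0.1 0.0905
top 0.03 35 -0.117 -0.1002 0.0909
top 0.04 33 -0.1172 -0.1002 0.0913
clamp 279
bar 0.1423708896942474 -0.03501164381550323 0.032798359683539766 0.1656009487150943 0.12498311873816319 0.1506208040826323 0.17374710812156335
scene -0.05 30 -0.1131 -0.0962 0.0911
scene -0.04 29 -0.1126 -0.0978 0.0912
scene -0.03 31 -0.1138 -0.0965 0.0913
scene -0.02 34 -0.1142 -0.0965 0.0915
scene -0.01 28 -0.1123 -0.0959 0.0912
scene 0.0 31 -0.1129 -0.096 0.092
scene 0.01 35 -0.1151 -0.0967 0.0914
scene 0.02 33 -0.113 -0.0961 0.0911
scene 0.03 33 -0.1134 -0.0968 0.0907
scene 0.04 46 -0.1163 -0.0967 0.091
clamp 350
bar 0.14789674775242292 -0.035688658189467336 0.03599799491235155 0.16655936003736713 0.13054097769663167 0.15515236960711495 0.17191425776157565
lid 3240 [array([ 0.4781, -0.1754]), array([0.136 , 0.1961]), np.float64(74.3813)] nan [nan nan] [nan nan]
rib 150 [array([nan, nan]), array([0., 0.]), np.float64(0.0)] nan [nan nan] [nan nan]
```

```bash
cat > fit.py <<'E'
from h import *
from scipy.optimize import minimize
def boxz(x,y):
    z=np.zeros_like(x); 
    z[(x>-.170)&(x<.150)&(abs(y)<.075)]=.018
    o=(abs(x)<.085)&(abs(y)<.070); z[o]=.075
    z[(abs(x)<.061)&(abs(y)<.058)]=np.nan
    z[(abs(x)<.050)&(abs(y)<.050)]=.083
    z[(x>.09)&(abs(y)<.035)]=np.nan
    z[(x<-.085)&(abs(y)<.052)]=np.nan
    return z
def lidz(x,y):
    z=np.zeros_like(x); z[(abs(x)<.085)&(abs(y)<.07)]=.009
    z[(x>=-.107)&(x<-.085)&(abs(y)<.04)]=.006
    z[(x>-.017)&(x<-.003)&(abs(y)<.03)]=.045
    return z
def fit(P,model,p0,R,cl=.01):
    Q=P.reshape(-1,3); Q=Q[np.isfinite(Q[:,2])]; Q=Q[(np.hypot(Q[:,0]-p0[0],Q[:,1]-p0[1])<R)&(Q[:,2]<.11)]
    def cost(p):
        c,s=np.cos(p[2]),np.sin(p[2]); d=Q[:,:2]-p[:2]
        x=d[:,0]*c+d[:,1]*s; y=-d[:,0]*s+d[:,1]*c
        e=np.minimum(abs(Q[:,2]-model(x,y)),cl); e[np.isnan(e)]=.003
        return e.mean()*1e3
    best=None
    for k in range(3):
        st=np.array(p0 if best is None else best.x)
        sim=np.vstack([st]+[st+v for v in np.diag([.006,.006,.04])])
        best=minimize(cost,st,method="Nelder-Mead",options=dict(initial_simplex=sim,xatol=1e-5,fatol=1e-5,maxiter=500))
    return best.x,best.fun
E
python3 - <<'E'
from fit import *
import pickle
for n in ("top","scene"):
    im=pickle.load(open(n+"0.pkl","rb")); P=cloud(im)
    Zt=P[...,2]
    b,f=fit(P,boxz,[.5,.1527,.0145],.2); print(n,"box",b.round(4),np.rad2deg(b[2]).round(2),f)
    l,f=fit(P,lidz,[.486,-.173,-.2],.15,.02); print(n,"lid",l.round(4),np.rad2deg(l[2]).round(2),f)
    a=im["img"].copy()
    def dr(pose,pts,col):
        c,s=np.cos(pose[2]),np.sin(pose[2]); pts=np.array(pts,float)
        W=np.c_[pose[0]+c*pts[:,0]-s*pts[:,1],pose[1]+s*pts[:,0]+c*pts[:,1],pts[:,2]]
        cv2.polylines(big,[np.round((proj(im,W)*4+1.5)).astype(int)],True,col,1)
    big=cv2.resize(a,None,fx=4,fy=4,interpolation=cv2.INTER_CUBIC)
    big=np.clip(big*1.5,0,255).astype(np.uint8)
    R=lambda x0,x1,y,z:[[x0,-y,z],[x1,-y,z],[x1,y,z],[x0,y,z]]
    for q in (R(-.085,.085,.07,.075),R(-.05,.05,.05,.083),R(-.17,.15,.075,.018)): dr(b,q,(255,0,0))
    dr(b,R(-.098,-.098,.05,.087),(0,0,255)); dr(b,R(-.098,-.098,.05,.094),(0,255,255))
    for q in (R(-.085,.085,.07,.009),R(-.107,-.085,.04,.006),R(-.017,-.003,.03,.045)): dr(l,q,(255,0,0))
    if n=="top": c1=big[520:1180,900:1230]; c2=big[720:1120,1380:1740]
    else: c1=big[960:1480,980:1700]; c2=big[740:1000,900:1300]
    cv2.imwrite(f"pics/f_{n}_b.png",c1[:,:,::-1]);cv2.imwrite(f"pics/f_{n}_l.png",c2[:,:,::-1])
E
cd pics; python3 -c "
import cv2,numpy as np
a=cv2.imread('f_top_b.png');a=a[:600];b=cv2.imread('f_top_l.png')
o=np.zeros((600,330+360,3),np.uint8);o[:600,:330]=a;o[:400,330:]=b;cv2.imwrite('f1.png',o)
a=cv2.imread('f_scene_b.png');cv2.imwrite('f2.png',a)"
```

```text
top box [0.5007 0.1531 0.0122] 0.7 2.1123458962539723
top lid [ 0.4881 -0.1741 -0.1935] -11.08 1.886211093824056
scene box [0.5014 0.1504 0.0055] 0.31 2.399729535149337
scene lid [ 0.4918 -0.1747 -0.1998] -11.45 1.6536694920471815
```

View pics/f1.png

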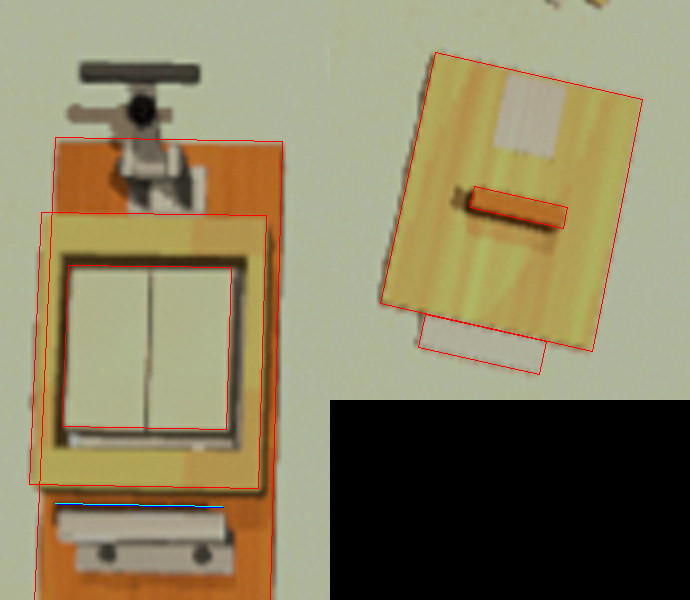

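View pics/f2.png

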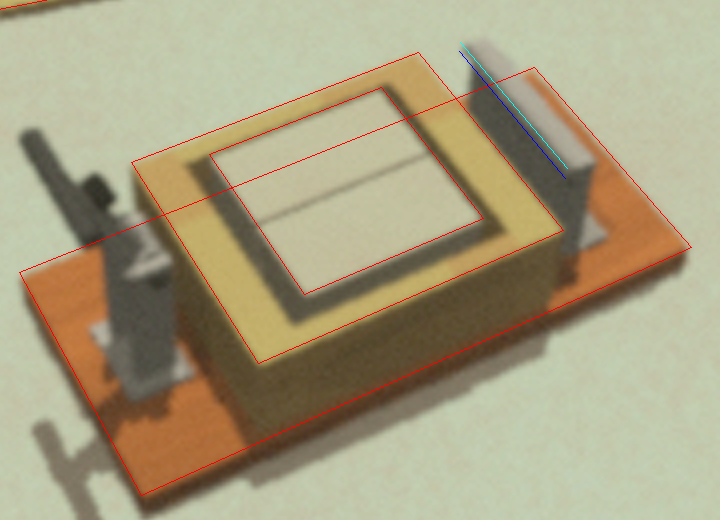

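View pics/f_scene_l.png

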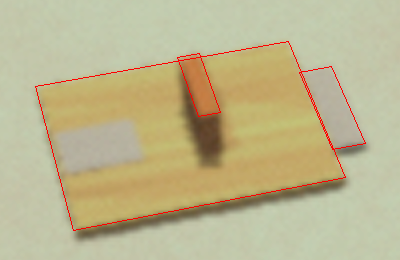

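The fits from both cameras agree within about 2–3 mm. The box is at about (0.501, 0.152) with yaw 0.5°. The lid is at about (0.490, -0.174) with yaw -11.3°, and its rib centre is near (0.479, -0.172). The keeper lip's edge is at box x ≈ -99, so the face is at about -106. The clamp is open at about 2.0 rad. Next I'll move above the lid.

Call:
apply_moves --motion '[[[0,0,-0.12],[0.018,-0.045,0],1],[[0,0,-0.24],[0.036,-0.09,0],1],[[0,0,-0.36],[0.054,-0.135,0],1],[[0,0,-0.48],[0.072,-0.18,0],1],[[0,0,-0.6],[0.09,-0.225,0],1],[[0,0,-0.72],[0.108,-0.27,0],1],[[0,0,-0.84],[0.126,-0.315,0],1],[[0,0,-0.96],[0.145,-0.36,-0.01],1],[[0,0,-1.08],[0.163,-0.405,-0.02],1],[[0,0,-1.2],[0.181,-0.45,-0.03],1],[[0,0,-1.3],[0.2,-0.495,-0.04],1],[[0,0,-1.39],[0.218,-0.538,-0.05],1]]'

```text
t: 1.3
position: [0.4206, -0.0287, 0.1682]
eef_rot: [3.141, -0.0, 1.37]
wrist_force: [0.4, -0.3, 0.1]
opening: 1.0
```

Call:
apply_moves --motion '[[[0,0,0],[0.018,-0.044,-0.01],1],[[0,0,0],[0.036,-0.088,-0.03],1],[[0,0,0],[0.054,-0.13,-0.05],1],[[0,0,0],[0.059,-0.144,-0.08],1],[[0,0,0],[0.059,-0.144,-0.08],1],[[0,0,0],[0.059,-0.144,-0.08],1]]'

```text
t: 1.9
position: [0.4783, -0.1699, 0.0879]
eef_rot: [-3.138, -0.002, 1.374]
wrist_force: [-0.3, -0.2, -0.7]
opening: 1.001
```

Run:
```python
from h import *
im=grab("scene"); save(im,"s1.png",(200,100,360,260),5*.75)
print(arm.read_state()["position"],arm.read_state()["eef_rot"])
```

```text
[ 0.47891115 -0.16974557  0.08892676] [-3.14055340e+00 -7.08062912e-04  1.37486843e+00]
```

View pics/s1.png

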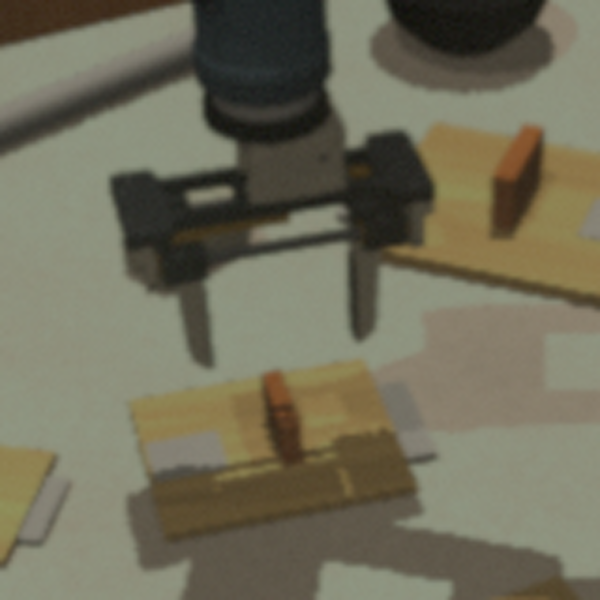

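The open fingers straddle the rib (about (283,415) in the crop). I'll lower and grip.

Call:
apply_moves --motion '[[[0,0,0],[0,-0.002,-0.03],1],[[0,0,0],[0,-0.002,-0.055],1],[[0,0,0],[0,-0.002,-0.075],1],[[0,0,0],[0,-0.002,-0.075],1],[[0,0,0],[0,-0.002,-0.075],-0.4],[[0,0,0],[0,-0.002,-0.075],-1],[[0,0,0],[0,-0.002,-0.075],-1],[[0,0,0],[0,-0.002,-0.075],-1],[[0,0,0],[0,-0.002,-0.075],-1],[[0,0,0],[0,-0.002,-0.075],-1],[[0,0,0],[0,-0.002,-0.075],-1],[[0,0,0],[0,-0.002,-0.075],-1]]'

```text
t: 3.15
position: [0.4793, -0.1726, 0.0136]
eef_rot: [-3.141, -0.0, 1.375]
wrist_force: [0.9, -0.3, 0.3]
opening: 0.363
```

Call:
apply_moves --motion '[[[0,0,0],[0,0,0],-1],[[0,0,0],[0,0,0],-1],[[0,0,0],[0,0,0],-1],[[0,0,0],[0,0,0],-1],[[0,0,0],[0,0,0],-1],[[0,0,0],[0,0,0],-1],[[0,0,0],[0,0,0],-1],[[0,0,0],[0,0,0],-1]]'

```text
t: 3.95
position: [0.4794, -0.1726, 0.0137]
eef_rot: [3.142, 0.0, 1.375]
wrist_force: [0.1, 0.1, -1.9]
opening: 0.147
```

Call:
apply_moves --motion '[[[0,0,0],[0,0,0.01],-1],[[0,0,0],[0,0,0.03],-1],[[0,0,0],[0,0,0.06],-1],[[0,0,0],[0,0,0.1],-1],[[0,0,0],[0,0,0.14],-1],[[0,0,0],[0,0,0.18],-1],[[0,0,0.05],[0,0,0.2],-1],[[0,0,0.1],[0.008,0.03,0.2],-1],[[0,0,0.15],[0.016,0.07,0.2],-1],[[0,0,0.19],[0.024,0.11,0.2],-1],[[0,0,0.206],[0.03,0.15,0.2],-1],[[0,0,0.206],[0.03,0.19,0.2],-1]]'

```text
t: 5.15
position: [0.509, 0.0191, 0.2139]
eef_rot: [-3.141, -0.0, 1.581]
wrist_force: [1.6, 0.4, -3.6]
opening: 0.146
```

Call:
apply_moves --motion '[[[0,-0.05,0],[0,0.04,0],-1],[[0,-0.1,0],[0,0.08,0],-1],[[0,-0.15,0],[0,0.11,0],-1],[[0,-0.2,0],[0,0.13,0],-1],[[0,-0.25,0],[0,0.135,0],-1],[[0,-0.297,0],[0,0.135,0],-1],[[0,-0.297,0],[0,0.135,0],-1],[[0,-0.297,0],[0,0.135,0],-1]]'

```text
t: 5.95
position: [0.5086, 0.1524, 0.2138]
eef_rot: [2.846, 0.003, 1.58]
wrist_force: [0.3, -0.4, -4.0]
opening: 0.147
```

Run:
```python
from h import *
import pickle
for n,c in (("scene",(200,80,430,370)),("top",(200,110,340,320))):
    im=grab(n); save(im,n[0]+"2.png",c,2.5); pickle.dump(im,open(n+"2.pkl","wb"))
s=arm.read_state();print(s["position"],s["eef_rot"],s["wrist_force"],s["opening"])
```

```text
[0.50959805 0.15211619 0.21390207] [2.84536126 0.00293113 1.57973714] [-0.56865864  1.14321323 -3.0334953 ] 0.14751191675004674
```

View pics/s2.png

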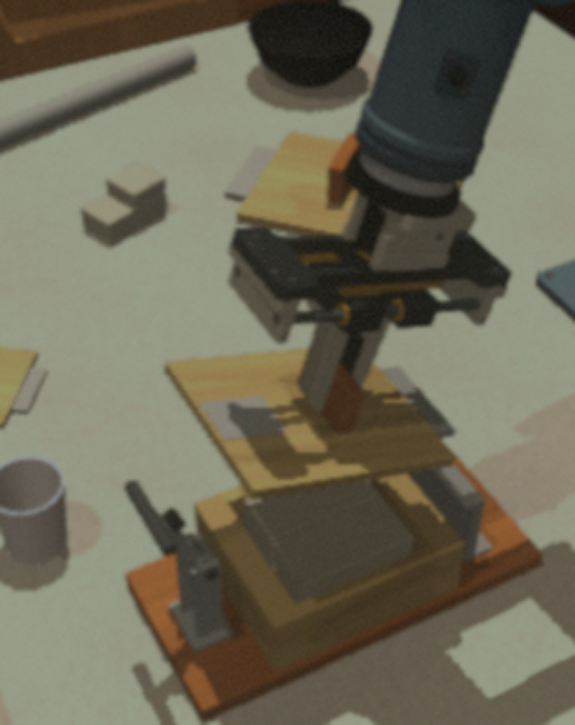

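View pics/t2.png

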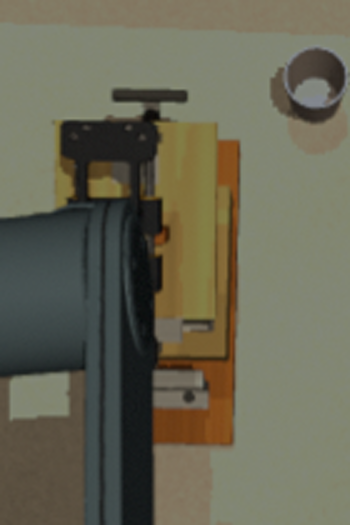

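The lid is held level in roll and tipped about 17°, tongue end down over the keeper. I'll check its pose in the hand from the depth image.

```bash
cat >> fit.py <<'E'
from scipy.spatial.transform import Rotation as Ro
def lidframe(s):
    """lid pose predicted from tool state: columns x,y,z of lid, origin"""
    R=Ro.from_euler("xyz",s["eef_rot"]).as_matrix()
    x=R[:,1]; z=-R[:,2]; y=np.cross(z,x)
    L=np.c_[x,y,z]; o=np.array(s["position"])-L@np.array([-.010,0,.0136])
    return L,o
def boxpt(p,b=(.501,.152,.009)):
    c,s=np.cos(b[2]),np.sin(b[2]); d=np.array(p)-[b[0],b[1],0]
    return np.array([c*d[0]+s*d[1],-s*d[0]+c*d[1],d[2]])
E
python3 - <<'E'
from fit import *
import pickle
s=arm.read_state(); L,o=lidframe(s); print("origin",o, "tip box mm",boxpt(o+L@[-.107,0,0])*1e3,"lid x in box",L[:,0])
for n in ("scene","top"):
    P=cloud(pickle.load(open(n+"2.pkl","rb"))).reshape(-1,3); q=(P-o)@L
    m=(abs(q[:,0])<.12)&(abs(q[:,1])<.09)&(abs(q[:,2]-.008)<.006)
    Q=q[m]; top=Q[(abs(Q[:,0])<.08)&(abs(Q[:,1])<.065)]
    A=np.c_[top[:,:2],np.ones(len(top))]; c=np.linalg.lstsq(A,top[:,2],rcond=None)[0]
    print(n,m.sum(),"slopes,z",c.round(4))
    pl=Q[(abs(Q[:,0])<.08)]; print(" y range",np.percentile(pl[:,1],[0.5,1,99,99.5]).round(4))
    pl=Q[(abs(Q[:,1])>.045)]; print(" x range plate",np.percentile(pl[:,0],[.5,1,99,99.5]).round(4))
    pl=Q[(abs(Q[:,1])<.035)]; print(" x min tongue",np.percentile(pl[:,0],[.5,1,2]).round(4))
E
```

```text
origin [0.52313229 0.15220763 0.20381366] tip box mm [-8.02061823e+01 -7.70646800e-02  1.72578587e+02] lid x in box [0.95639752 0.00940688 0.29191658]
scene 4126 slopes,z [ 0.0004 -0.0004  0.0091]
 y range [-0.0681 -0.0672  0.0713  0.0716]
 x range plate [-0.0831 -0.0812  0.0853  0.0857]
 x min tongue [-0.1059 -0.1051 -0.1031]
top 2355 slopes,z [-0.0028 -0.0015  0.0094]
 y range [-0.0687 -0.0686  0.0692  0.0696]
 x range plate [-0.0866 -0.0848  0.0815  0.0817]
 x min tongue [-0.1093 -0.1082 -0.1056]
```

Call:
apply_moves --motion '[[[0,0,0],[0.006,0,-0.02],-1],[[0,0,0],[0.006,0,-0.045],-1],[[0,0,0],[0.006,0,-0.065],-1],[[0,0,0],[0.006,0,-0.078],-1],[[0,0,0],[0.006,0,-0.086],-1],[[0,0,0],[0.006,0,-0.088],-1],[[0,0,0],[0.006,0,-0.088],-1],[[0,0,0],[0.006,0,-0.088],-1]]'

```text
t: 6.85
position: [0.5161, 0.1524, 0.1265]
eef_rot: [2.843, 0.003, 1.58]
wrist_force: [-0.0, -1.2, -2.9]
opening: 0.146
```

Run:
```python
from fit import *
im=grab("scene"); save(im,"s3.png",(230,180,430,370),3.2)
s=arm.read_state(); L,o=lidframe(s); print("tip box mm",boxpt(o+L@[-.107,0,0])*1e3,s["wrist_force"],s["eef_rot"])
```

```text
tip box mm [-73.6198408    0.17269484  85.06629483] [ 0.23487257  0.17463344 -4.21359289] [2.84298677e+00 2.80195376e-03 1.58031824e+00]
```

View pics/s3.png

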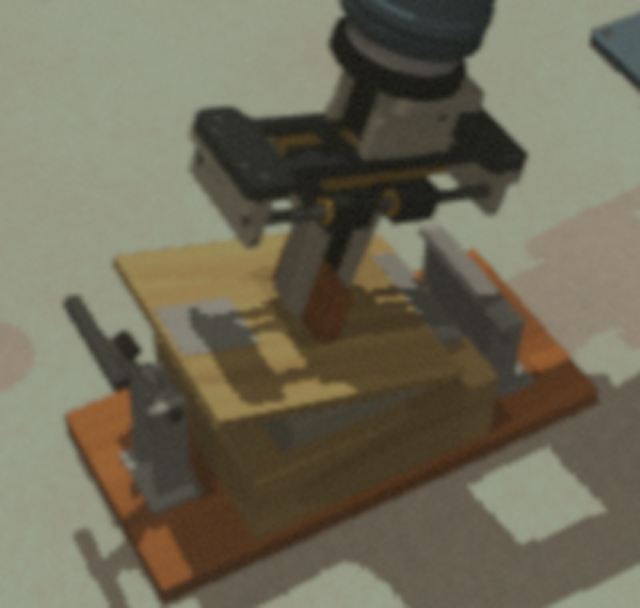

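The tongue is just inside the wall, above the rim and level with the lip. I'll slide it in slowly.

Call:
apply_moves --motion '[[[0,0,0],[-0.003,0,-0.001],-1],[[0,0,0],[-0.006,0,-0.002],-1],[[0,0,0],[-0.009,0,-0.003],-1],[[0,0,0],[-0.012,0,-0.004],-1],[[0,0,0],[-0.015,0,-0.005],-1],[[0,0,0],[-0.018,0,-0.0063],-1],[[0,0,0],[-0.02,0,-0.007],-1],[[0,0,0],[-0.022,0,-0.0077],-1],[[0,0,0],[-0.024,0,-0.0084],-1],[[0,0,0],[-0.026,0,-0.009],-1],[[0,0,0],[-0.026,0,-0.009],-1]]'

```text
t: 8.0
position: [0.4889, 0.1524, 0.1165]
eef_rot: [2.845, 0.003, 1.58]
wrist_force: [0.0, 0.2, -3.5]
opening: 0.149
```

Run:
```python
from fit import *
im=grab("scene"); save(im,"s4.png",(300,210,430,330),5)
s=arm.read_state(); L,o=lidframe(s); print("tip box mm",boxpt(o+L@[-.107,0,0])*1e3,s["wrist_force"],s["torque"])
```

```text
tip box mm [-100.5395196     0.35855694   75.23713652] [ 0.81108381 -0.85773816 -3.47853302] [-0.08255094  0.41695576  0.00499642]
```

View pics/s4.png

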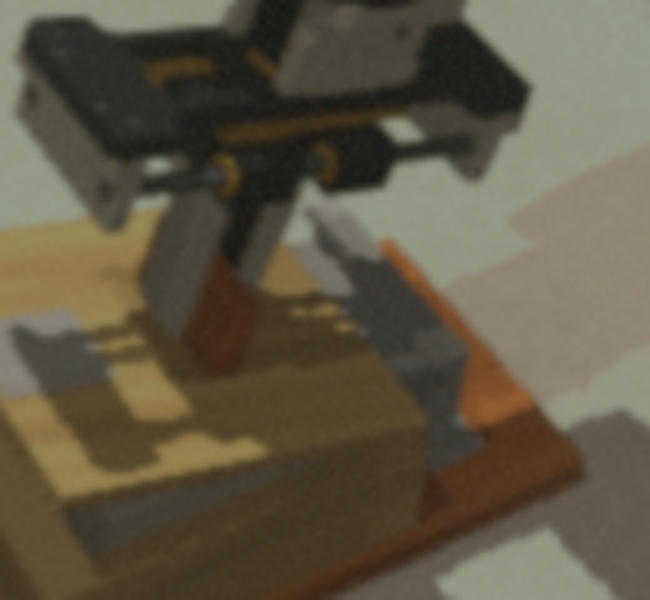

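Call:
apply_moves --motion '[[[0,0,0],[-0.001,0,-0.0003],-1],[[0,0,0],[-0.002,0,-0.0006],-1],[[0,0,0],[-0.003,0,-0.0009],-1],[[0,0,0],[-0.003,0,-0.0009],-1]]'

```text
t: 8.45
position: [0.4861, 0.1524, 0.1156]
eef_rot: [2.845, 0.003, 1.58]
wrist_force: [-0.5, 0.1, -2.4]
opening: 0.154
```

Call:
apply_moves --motion '[[[0,0,0],[-0.001,0,0],-1],[[0,0,0],[-0.002,0,0],-1],[[0,0,0],[-0.002,0,0],-1]]'

```text
t: 8.75
position: [0.4853, 0.1525, 0.1163]
eef_rot: [2.842, 0.003, 1.58]
wrist_force: [2.4, 0.6, -5.2]
opening: 0.149
```

Call:
apply_moves --motion '[[[0,0,0],[-0.001,0,0],-1],[[0,0,0],[-0.001,0,0],-1],[[0,0,0],[-0.001,0,0],-1]]'

```text
t: 9.05
position: [0.4851, 0.1525, 0.1167]
eef_rot: [2.841, 0.003, 1.58]
wrist_force: [6.5, -0.1, -5.5]
opening: 0.147
```

Run:
```python
from fit import *
im=grab("scene"); im2=grab("top"); save(im2,"t5.png",(220,200,310,300),6)
s=arm.read_state(); L,o=lidframe(s); print("tip box mm",boxpt(o+L@[-.107,0,0])*1e3,s["wrist_force"],s["torque"],s["position"])
P=cloud(im).reshape(-1,3); q=(P-o)@L
m=(abs(q[:,0])<.12)&(abs(q[:,1])<.09)&(abs(q[:,2]-.008)<.006)
Q=q[m]; top=Q[(abs(Q[:,0])<.08)&(abs(Q[:,1])<.065)]
A=np.c_[top[:,:2],np.ones(len(top))]; print(np.linalg.lstsq(A,top[:,2],rcond=None)[0].round(4))
pl=Q[(abs(Q[:,1])>.045)&(Q[:,0]>-.09)]; print(" x range plate",np.percentile(pl[:,0],[.5,1,99,99.5]).round(4))
```

```text
tip box mm [-104.52031049    0.48566745   74.91648775] [ 6.0367852  -0.04693711 -5.66436758] [ 0.03134412 -0.93346199  0.03991288] [0.48509568 0.15250574 0.11663242]
[ 0.0056 -0.0002  0.0089]
 x range plate [-0.0817 -0.0807  0.0869  0.0873]
```

View pics/t5.png

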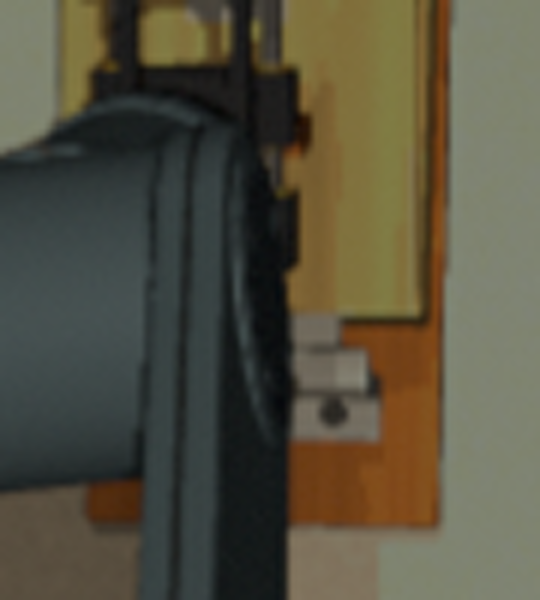

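The face stops the tongue at tip x = -104.5 with about 6 N, as predicted (-104.2). I'll now turn the lid down about the tongue.

Call:
apply_moves --motion '[[[0,0.02,0],[0.0015,0,-0.0015],-1],[[0,0.04,0],[0.0025,0,-0.003],-1],[[0,0.06,0],[0.0033,0,-0.0048],-1],[[0,0.08,0],[0.004,0,-0.0064],-1],[[0,0.1,0],[0.0047,0,-0.0081],-1],[[0,0.12,0],[0.0053,0,-0.0096],-1],[[0,0.14,0],[0.006,0,-0.011],-1],[[0,0.14,0],[0.006,0,-0.011],-1]]'

```text
t: 9.95
position: [0.4896, 0.1523, 0.1045]
eef_rot: [2.986, 0.002, 1.58]
wrist_force: [4.0, 0.5, -1.9]
opening: 0.149
```

Run:
```python
from fit import *
im=grab("scene"); save(im,"s6.png",(240,200,430,370),3.4)
s=arm.read_state(); L,o=lidframe(s); print("tip box mm",boxpt(o+L@[-.107,0,0])*1e3,"far",boxpt(o+L@[.085,0,0])*1e3,s["wrist_force"],s["torque"],s["position"],s["eef_rot"])
P=cloud(im).reshape(-1,3); q=(P-o)@L
m=(abs(q[:,0])<.12)&(abs(q[:,1])<.09)&(abs(q[:,2]-.008)<.006)
Q=q[m]; top=Q[(abs(Q[:,0])<.08)&(abs(Q[:,1])<.065)]
A=np.c_[top[:,:2],np.ones(len(top))]; print(np.linalg.lstsq(A,top[:,2],rcond=None)[0].round(4))
```

```text
tip box mm [-105.09772305    0.41134224   76.14966684] far [ 84.55745409   0.58457766 106.06427487] [ 4.50264233  0.3257964  -1.30806271] [-0.01899117 -0.51681544  0.04469041] [0.48959449 0.15241511 0.10469667] [2.98514987e+00 1.51181679e-03 1.58047129e+00]
[ 0.0008 -0.0009  0.0088]
```

View pics/s6.png

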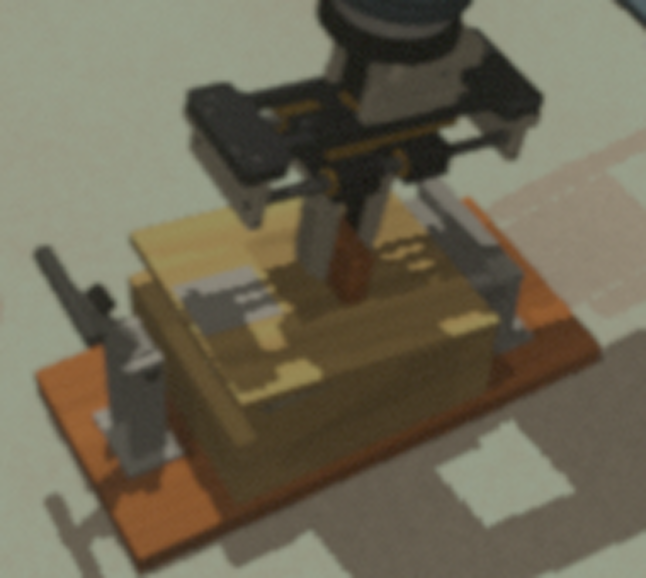

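Call:
apply_moves --motion '[[[0,0.02,0],[0.0005,0,-0.0015],-1],[[0,0.04,0],[0.001,0,-0.003],-1],[[0,0.06,0],[0.0016,0,-0.0045],-1],[[0,0.06,0],[0.0016,0,-0.0045],-1]]'

```text
t: 10.4
position: [0.4909, 0.1524, 0.1003]
eef_rot: [3.046, 0.001, 1.581]
wrist_force: [2.0, 0.4, 2.0]
opening: 0.148
```

Run:
```python
from fit import *
s=arm.read_state(); L,o=lidframe(s); print("tip box mm",boxpt(o+L@[-.107,0,0])*1e3,"far",boxpt(o+L@[.085,0,0])*1e3,s["wrist_force"],s["torque"],s["position"],s["eef_rot"])
```

```text
tip box mm [-105.38040642    0.40972477   77.56654108] far [85.75097374  0.57440401 95.80848176] [2.00990076 0.36732423 2.0057837 ] [ 0.05474464 -0.04942267  0.04819823] [0.49088448 0.15241332 0.10032099] [3.04643898e+00 9.17444986e-04 1.58057037e+00]
```

The lid is now bearing on the mould (+2 N net upward). I'll release it and back off.

Call:
apply_moves --motion '[[[0,0,0],[0,0,0],-0.4],[[0,0,0],[0,0,0],-0.2],[[0,0,0],[0,0,0],0],[[0,0,0],[0,0,0],0],[[0,0,0],[0,0,0],0],[[0,0,0],[0,0,0],0],[[0,0,0],[-0.001,0,0.01],0],[[0,0,0],[-0.002,0,0.025],0],[[0,0.05,0],[-0.004,0,0.05],0],[[0,0.095,0],[-0.006,0,0.09],0],[[0,0.095,0],[-0.006,0,0.13],-1],[[0,0.095,0],[-0.006,0,0.15],-1]]'

```text
t: 11.6
position: [0.4865, 0.1526, 0.2547]
eef_rot: [3.134, -0.0, 1.581]
wrist_force: [0.6, -0.1, 0.6]
opening: 0.375
```

Run:
```python
from fit import *
import pickle
im=grab("scene"); save(im,"s7.png",(220,180,430,380),3.2); pickle.dump(im,open("scene7.pkl","wb"))
s=arm.read_state(); print(s["position"],s["eef_rot"],s["wrist_force"])
P=cloud(im).reshape(-1,3); q=np.array([boxpt(p) for p in P[np.isfinite(P[:,2])&(abs(P[:,0]-.5)<.2)&(abs(P[:,1]-.15)<.1)&(P[:,2]>.08)&(P[:,2]<.2)]])
top=q[(abs(q[:,0])<.075)&(abs(q[:,1])<.065)&(abs(q[:,2]-.092)<.015)]
top=top[(abs(top[:,1])>.035)|(top[:,0]>.02)|(top[:,0]<-.03)]
for k in range(3):
    A=np.c_[top[:,:2],np.ones(len(top))]; c=np.linalg.lstsq(A,top[:,2],rcond=None)[0]; r=top[:,2]-A@c; top=top[abs(r)<.004]
print("plate plane",c,len(top),"deg",np.rad2deg(np.arctan(c[:2])))
```

```text
[0.48754729 0.15269066 0.25696309] [ 3.13000036e+00 -7.30698979e-04  1.58084855e+00] [1.35133571 0.21542451 2.6390095 ]
plate plane [ 0.08614204 -0.00164339  0.0963363 ] 2858 deg [ 4.9234214  -0.09415944]
```

View pics/s7.png

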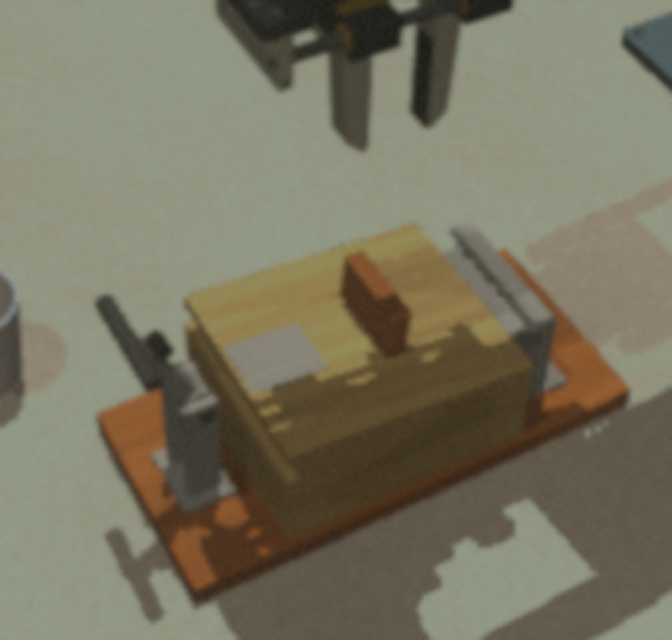

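The lid rests at 4.9° on the mould with its tongue under the lip (keeper seen at (500,280)). Next I'll go behind the clamp bar with closed fingers.

Call:
apply_moves --motion '[[[0,0,0],[0.04,0,0],-1],[[0,0,0],[0.08,0,0],-1],[[0,0,0],[0.12,0,0],-1],[[0,0,0],[0.16,0,0],-1],[[0,0,0],[0.195,0.001,0],-1],[[0,0,0],[0.207,0.001,0],-1],[[0,0,0],[0.207,0.001,-0.03],-1],[[0,0,0],[0.207,0.001,-0.06],-1],[[0,0,0],[0.207,0.001,-0.085],-1],[[0,0,0],[0.207,0.001,-0.103],-1],[[0,0,0],[0.207,0.001,-0.103],-1]]'

```text
t: 12.75
position: [0.6895, 0.1533, 0.1432]
eef_rot: [-3.136, 0.0, 1.581]
wrist_force: [-0.6, 0.1, -0.5]
opening: 0.001
```

Run:
```python
from fit import *
im=grab("scene"); save(im,"s8.png",(220,180,430,380),3.2)
s=arm.read_state(); print(s["position"],boxpt(s["position"]),s["eef_rot"],s["wrist_force"],s["opening"])
```

```text
[0.69070102 0.15338422 0.14550893] [ 0.1897058  -0.00032313  0.14550893] [-3.13965550e+00  2.06221031e-04  1.58082590e+00] [-0.38434311  1.50370696  0.44072477] 0.00847710920597877
```

View pics/s8.png

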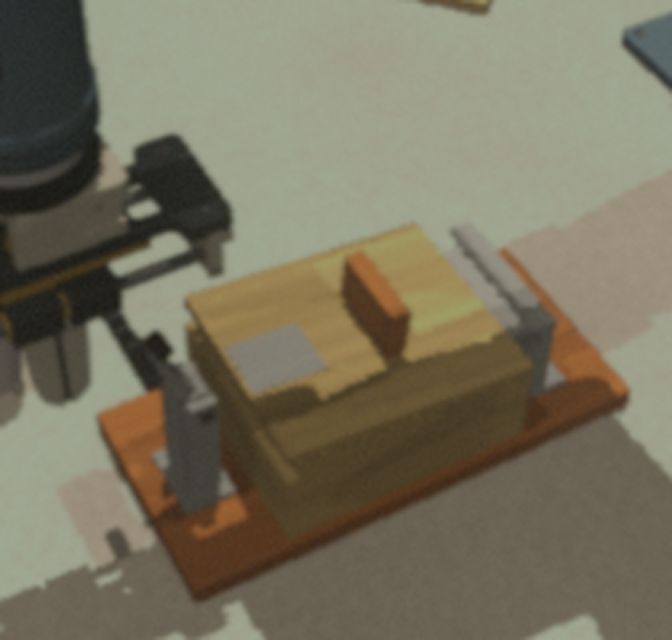

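Call:
apply_moves --motion '[[[0,0,0],[-0.01,0,0.003],-1],[[0,0,0],[-0.018,0,0.005],-1],[[0,0,0],[-0.026,0,0.007],-1],[[0,0,0],[-0.034,0,0.009],-1],[[0,0,0],[-0.042,0,0.01],-1],[[0,0,0],[-0.05,0,0.012],-1],[[0,0,0],[-0.058,0,0.013],-1],[[0,0,0],[-0.066,0,0.013],-1],[[0,0,0],[-0.066,0,0.013],-1]]'

```text
t: 13.7
position: [0.6308, 0.1531, 0.1672]
eef_rot: [3.123, 0.0, 1.581]
wrist_force: [6.2, -0.9, 14.2]
opening: 0.008
```

Run:
```python
from fit import *
im=grab("scene"); save(im,"s9.png",(220,180,430,380),3.2)
s=arm.read_state(); print(s["position"],boxpt(s["position"]),s["eef_rot"],s["wrist_force"],s["opening"])
```

```text
[0.63077679 0.15315757 0.16717697] [ 1.29781950e-01 -1.04525817e-05  1.67176971e-01] [3.12331588e+00 5.86454027e-05 1.58068295e+00] [ 5.68617394 -1.47655364 15.45325925] 0.001763941221009975
```

View pics/s9.png

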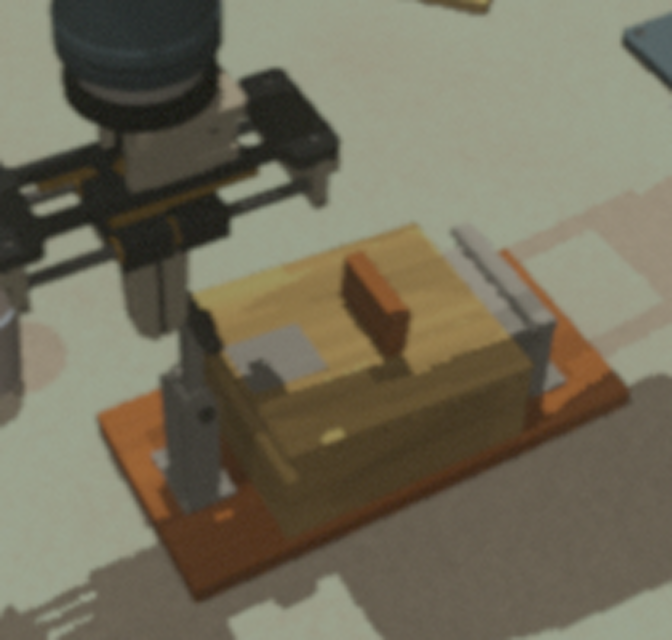

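Run:
```python
from fit import *
im=grab("scene"); im["img"]=np.clip(im["img"]*1.6,0,255).astype(np.uint8); save(im,"s10.png",(240,220,320,330),7)
im=grab("top"); im["img"]=np.clip(im["img"]*1.6,0,255).astype(np.uint8); save(im,"t10.png",(220,120,310,220),6)
```

```text
(no output)
```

View pics/s10.png

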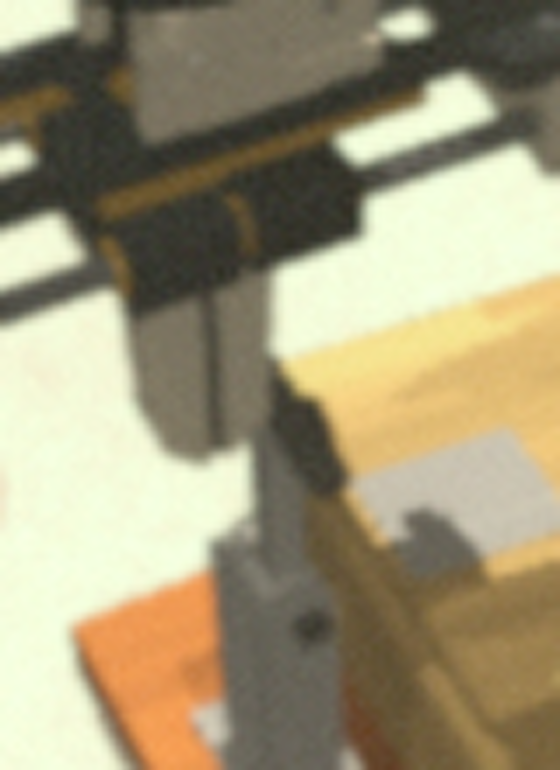

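View pics/t10.png

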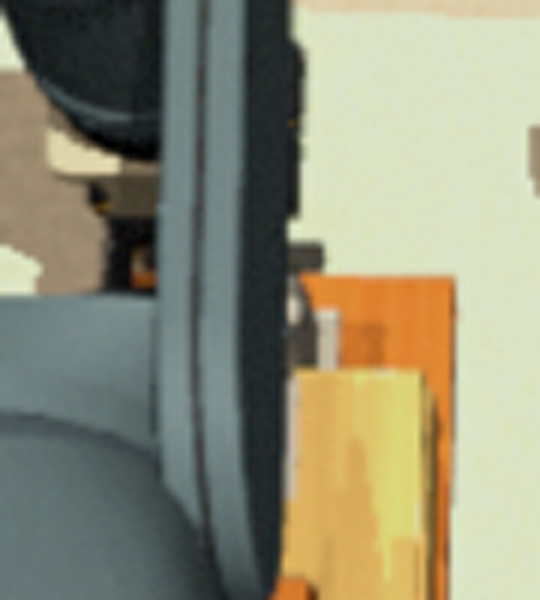

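The bar (dark, (310,430) in the enlarged view) is now about upright. The fingertip taper has ridden up on it, giving 15 N upward. I'll back off, go lower so the straight flank does the pushing, and carry on.

Call:
apply_moves --motion '[[[0,0,0],[0.012,0,0.0],-1],[[0,0,0],[0.016,0,-0.006],-1],[[0,0,0],[0.016,0,-0.014],-1],[[0,0,0],[0.012,0,-0.014],-1],[[0,0,0],[0.006,0,-0.014],-1],[[0,0,0],[0,0,-0.014],-1],[[0,0,0],[-0.006,0,-0.014],-1],[[0,0,0],[-0.012,0,-0.014],-1],[[0,0,0],[-0.012,0,-0.014],-1]]'

```text
t: 14.75
position: [0.6159, 0.1534, 0.1471]
eef_rot: [3.133, 0.0, 1.581]
wrist_force: [7.8, 0.2, -2.6]
opening: 0.003
```

Run:
```python
from fit import *
im=grab("scene"); im["img"]=np.clip(im["img"]*1.6,0,255).astype(np.uint8); save(im,"s11.png",(240,220,340,330),5.4)
s=arm.read_state(); print(s["position"],boxpt(s["position"]),s["eef_rot"],s["wrist_force"],s["opening"])
```

```text
[0.61595176 0.15334907 0.14704558] [0.11495924 0.00031446 0.14704558] [3.13354294e+00 1.28751973e-05 1.58072714e+00] [ 8.22035158  0.33205858 -3.51805147] 0.004932113936895941
```

View pics/s11.png

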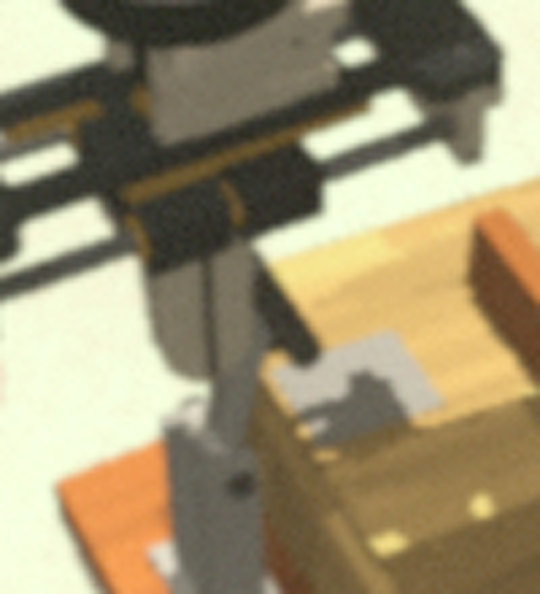

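Call:
apply_moves --motion '[[[0,0,0],[-0.006,0,0.001],-1],[[0,0,0],[-0.012,0,0.002],-1],[[0,0,0],[-0.018,0,0.004],-1],[[0,0,0],[-0.024,0,0.004],-1],[[0,0,0],[-0.028,0,0.004],-1],[[0,0,0],[-0.028,0,0.004],-1],[[0,0,0],[-0.018,0,0.004],-1],[[0,0,0],[-0.013,0,0.02],-1],[[0,0,0],[-0.013,0,0.045],-1],[[0,0,0],[-0.013,0,0.06],-1]]'

```text
t: 15.8
position: [0.601, 0.1535, 0.2076]
eef_rot: [3.14, -0.0, 1.581]
wrist_force: [0.0, 0.1, 0.8]
opening: 0.007
```

Run:
```python
from fit import *
im=grab("scene"); P=cloud(im); im["img"]=np.clip(im["img"]*1.6,0,255).astype(np.uint8); save(im,"s12.png",(240,220,340,330),5.4)
s=arm.read_state(); print(s["position"],boxpt(s["position"]),s["eef_rot"],s["wrist_force"],s["opening"])
Q=P.reshape(-1,3); Q=Q[np.isfinite(Q[:,2])]; q=np.array([boxpt(p) for p in Q[(abs(Q[:,0]-.57)<.06)&(abs(Q[:,1]-.17)<.03)&(Q[:,2]>.125)&(Q[:,2]<.19)]])
m=(q[:,1]>.012)&(q[:,1]<.034)
print(len(q),m.sum(),q[m].min(0),q[m].max(0),q[m].mean(0))
```

```text
[0.6020619  0.15367445 0.21008726] [0.10107288 0.00076484 0.21008726] [ 3.13553235e+00 -3.39766168e-04  1.58098083e+00] [ 0.62373867 -0.53360338  1.43548822] 0.005951625110466847
343 70 [0.06384147 0.01265856 0.15424269] [0.07544047 0.03371818 0.16700235] [0.07019627 0.02405171 0.16305056]
```

View pics/s12.png

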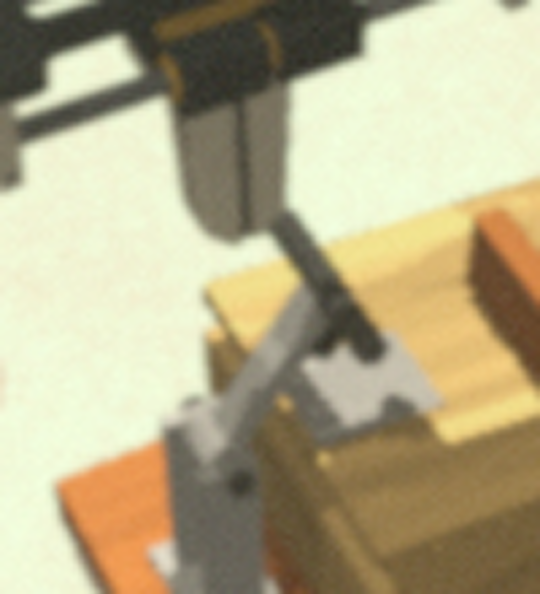

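The bar is at box (69, 160) mm, so θ ≈ 0.97, and it stays there. I'll come onto it from above and follow its arc down.

Call:
apply_moves --motion '[[[0,0,0],[-0.02,0,-0.01],-1],[[0,0,0],[-0.028,0,-0.03],-1],[[0,0,0],[-0.0295,0,-0.04],-1],[[0,0,0],[-0.031,0,-0.0455],-1],[[0,0,0],[-0.036,0,-0.05],-1],[[0,0,0],[-0.039,0,-0.053],-1],[[0,0,0],[-0.043,0,-0.057],-1],[[0,0,0],[-0.0467,0,-0.0615],-1],[[0,0,0],[-0.05,0,-0.066],-1],[[0,0,0],[-0.053,0,-0.071],-1],[[0,0,0],[-0.053,0,-0.071],-1]]'

```text
t: 16.95
position: [0.5451, 0.1536, 0.1355]
eef_rot: [-3.138, 0.0, 1.581]
wrist_force: [-6.2, -0.2, 7.3]
opening: 0.009
```

Run:
```python
from fit import *
im=grab("scene"); P=cloud(im); im["img"]=np.clip(im["img"]*1.6,0,255).astype(np.uint8); save(im,"s13.png",(240,220,340,330),5.4)
s=arm.read_state(); print(s["position"],boxpt(s["position"]),s["eef_rot"],s["wrist_force"],s["opening"])
```

```text
[0.54579007 0.15362911 0.13548125] [0.04480292 0.00122594 0.13548125] [-3.13949136e+00  4.18753043e-05  1.58121194e+00] [-4.96408574 -0.01530821  7.46373377] 0.002018917841955917
```

View pics/s13.png

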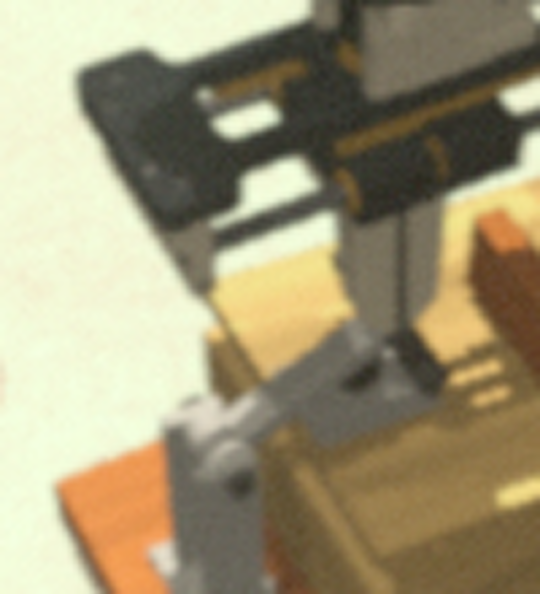

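Call:
apply_moves --motion '[[[0,0,0],[0.003,0,0.015],-1],[[0,0,0],[0.006,0,0.045],-1],[[0,0,0],[0.006,0,0.06],-1],[[0,0,0],[0.006,0,0.06],-1]]'

```text
t: 17.4
position: [0.5557, 0.1536, 0.1974]
eef_rot: [3.135, -0.0, 1.581]
wrist_force: [0.5, 0.9, -0.3]
opening: 0.004
```

Run:
```python
from fit import *
im=grab("scene"); P=cloud(im); im["img"]=np.clip(im["img"]*1.6,0,255).astype(np.uint8); save(im,"s14.png",(240,220,340,330),5.4)
s=arm.read_state(); print(s["position"],boxpt(s["position"]),s["eef_rot"],s["wrist_force"],s["opening"])
Q=P.reshape(-1,3); Q=Q[np.isfinite(Q[:,2])]; q=np.array([boxpt(p) for p in Q[(abs(Q[:,0]-.55)<.04)&(abs(Q[:,1]-.17)<.03)&(Q[:,2]>.115)&(Q[:,2]<.17)]])
m=(q[:,1]>.012)&(q[:,1]<.034)
print(len(q),m.sum(),q[m].min(0),q[m].max(0),q[m].mean(0))
```

```text
[0.55462667 0.15347346 0.19565494] [0.05363776 0.00099076 0.19565494] [ 3.13802124e+00 -8.12068138e-05  1.58080511e+00] [-0.56127183 -1.06770282 -0.61638772] 0.003968482561200447
321 71 [0.0398913  0.01209424 0.12271397] [0.05060584 0.0339938  0.13749195] [0.04598581 0.02428883 0.13294079]
```

View pics/s14.png

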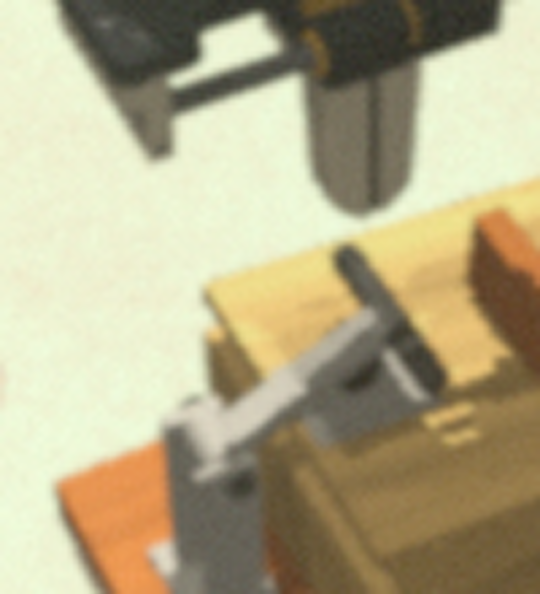

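The bar is at about (44, 131) mm, so θ ≈ 0.45. The fingertips are rounded along the jaw direction, so I'll turn the tool 90° to press with the flat width.

Call:
apply_moves --motion '[[[0,0,0.145],[-0.002,0,0],-1],[[0,0,0.29],[-0.004,0,0],-1],[[0,0,0.435],[-0.006,0,0],-1],[[0,0,0.58],[-0.008,0,0],-1],[[0,0,0.725],[-0.008,0,0],-1],[[0,0,0.87],[-0.008,0,0],-1],[[0,0,1.015],[-0.008,0,0],-1],[[0,0,1.16],[-0.008,0,0],-1],[[0,0,1.305],[-0.008,0,0],-1],[[0,0,1.45],[-0.008,0,-0.01],-1],[[0,0,1.57],[-0.008,0,-0.03],-1],[[0,0,1.57],[-0.008,0,-0.05],-1]]'

```text
t: 18.65
position: [0.5452, 0.1534, 0.1431]
eef_rot: [3.14, -0.002, -3.129]
wrist_force: [0.8, 1.1, 0.5]
opening: 0.008
```

Call:
apply_moves --motion '[[[0,0,0],[0,0,0],-1],[[0,0,0],[0,0,0],-1]]'

```text
t: 18.85
position: [0.5452, 0.1533, 0.1441]
eef_rot: [3.14, -0.003, -3.133]
wrist_force: [0.1, -0.5, 0.7]
opening: 0.011
```

Run:
```python
from fit import *
im=grab("scene"); P=cloud(im); im["img"]=np.clip(im["img"]*1.6,0,255).astype(np.uint8); save(im,"s15.png",(240,220,340,330),5.4)
s=arm.read_state(); print(s["position"],boxpt(s["position"]),s["eef_rot"],s["wrist_force"],s["qpos"])
```

```text
[0.54594688 0.15341862 0.14512544] [0.04495783 0.00101405 0.14512544] [ 3.13960909e+00 -6.38859410e-04 -3.13272002e+00] [ 0.35617924  0.37170703 -0.43086631] [ 0.07596758  0.34758442  1.59860816  0.00217284  1.19590531 -1.5044969 ]
```

View pics/s15.png

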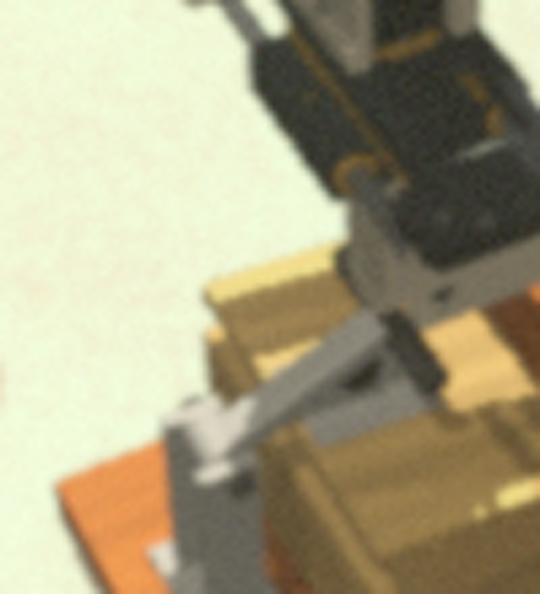

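Call:
apply_moves --motion '[[[0,0,0],[-0.001,0,-0.008],-1],[[0,0,0],[-0.002,0,-0.0117],-1],[[0,0,0],[-0.0032,0,-0.0155],-1],[[0,0,0],[-0.0045,0,-0.019],-1],[[0,0,0],[-0.0055,0,-0.0225],-1],[[0,0,0],[-0.0065,0,-0.026],-1],[[0,0,0],[-0.0065,0,-0.026],-1]]'

```text
t: 19.6
position: [0.5388, 0.1534, 0.12]
eef_rot: [3.14, -0.0, -3.132]
wrist_force: [-3.4, -0.0, 4.9]
opening: 0.008
```

Call:
apply_moves --motion '[[[0,0,0],[-0.0005,0,-0.004],-1],[[0,0,0],[-0.001,0,-0.0075],-1],[[0,0,0],[-0.0013,0,-0.011],-1],[[0,0,0],[-0.0013,0,-0.011],-1]]'

```text
t: 20.0
position: [0.5366, 0.1534, 0.1087]
eef_rot: [3.14, -0.002, -3.132]
wrist_force: [-3.1, -0.7, 4.6]
opening: 0.005
```

Run:
```python
from fit import *
im=grab("scene"); P=cloud(im); im["img"]=np.clip(im["img"]*1.6,0,255).astype(np.uint8); save(im,"s16.png",(240,220,340,330),5.4)
s=arm.read_state(); print(s["position"],boxpt(s["position"]),s["eef_rot"],s["wrist_force"],s["qpos"])
Q=P.reshape(-1,3); Q=Q[np.isfinite(Q[:,2])]; q=np.array([boxpt(p) for p in Q[(abs(Q[:,0]-.55)<.04)&(abs(Q[:,1]-.17)<.03)&(Q[:,2]>.105)&(Q[:,2]<.14)]])
m=(q[:,1]>.02)&(q[:,1]<.034)
print(len(q),m.sum(),q[m].min(0),q[m].max(0),q[m].mean(0))
```

```text
[0.53696856 0.15342988 0.10876226] [0.03597997 0.00110611 0.10876226] [ 3.13978930e+00 -1.44738974e-03 -3.13220496e+00] [-2.88883393 -0.53722874  4.2489207 ] [ 0.07731697  0.3706995   1.66337548  0.00211961  1.10884021 -1.50381171]
256 29 [0.03273358 0.02011784 0.10541296] [0.04360762 0.0338893  0.10948445] [0.03908413 0.02765937 0.10755004]
```

View pics/s16.png

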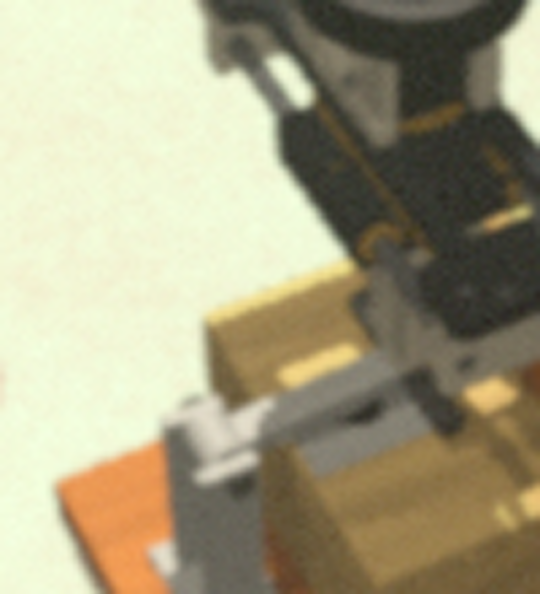

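The bar has come down with the tip (top at 109 mm). I'll press the rest of the way.

Call:
apply_moves --motion '[[[0,0,0],[0,0,-0.0025],-1],[[0,0,0],[0,0,-0.005],-1],[[0,0,0],[0,0,-0.007],-1],[[0,0,0],[0,0,-0.007],-1]]'

```text
t: 20.45
position: [0.5368, 0.1535, 0.1038]
eef_rot: [3.14, -0.001, -3.132]
wrist_force: [-10.9, -2.1, 20.1]
opening: 0.007
```

Call:
apply_moves --motion '[[[0,0,0],[0,0,-0.002],-1],[[0,0,0],[0,0,-0.002],-1],[[0,0,0],[0,0,-0.002],-1]]'

```text
t: 20.75
position: [0.5368, 0.1535, 0.1035]
eef_rot: [3.14, -0.0, -3.132]
wrist_force: [-14.6, -1.6, 31.7]
opening: 0.01
```

It reached a hard stop at z = 103.5 mm against a predicted 104 for θ = 0, with 32 N. I'll lift off and check.

Call:
apply_moves --motion '[[[0,0,0],[0.001,0,0.005],-1],[[0,0,0],[0.001,0,0.03],-1],[[0,0,0],[0.001,0,0.07],-1],[[0,0,0],[0.001,0,0.11],-1],[[0,0,0],[0.001,0,0.15],-1],[[0,0,0],[-0.02,-0.045,0.16],-1],[[0,0,0],[-0.04,-0.09,0.16],-1],[[0,0,0],[-0.06,-0.135,0.16],-1],[[0,0,0],[-0.08,-0.18,0.16],-1],[[0,0,0],[-0.09,-0.22,0.16],-1],[[0,0,0],[-0.09,-0.25,0.16],-1],[[0,0,0],[-0.09,-0.25,0.16],-1]]'

```text
t: 21.95
position: [0.448, -0.1, 0.2594]
eef_rot: [3.141, 0.001, -3.137]
wrist_force: [0.3, 0.4, 0.4]
opening: 0.004
```

Run:
```python
from fit import *
for n in ("scene","top"):
    im=grab(n); P=cloud(im); im["img"]=np.clip(im["img"]*1.5,0,255).astype(np.uint8); save(im,n[0]+"17.png",(220,220,420,370) if n=="scene" else (200,110,340,310),3.2)
    Q=P.reshape(-1,3); Q=Q[np.isfinite(Q[:,2])]
    q=np.array([boxpt(p) for p in Q[(abs(Q[:,0]-.5)<.2)&(abs(Q[:,1]-.15)<.1)&(Q[:,2]>.06)&(Q[:,2]<.2)]])
    top=q[(abs(q[:,0])<.08)&(abs(q[:,1])<.065)&(abs(q[:,2]-.085)<.008)]
    top=top[(abs(top[:,1])>.038)]
    A=np.c_[top[:,:2],np.ones(len(top))]; c=np.linalg.lstsq(A,top[:,2],rcond=None)[0]
    print(n,"plate",c.round(4),len(top),np.rad2deg(c[:2]).round(2))
    b=q[(abs(q[:,0]-.036)<.012)&(abs(q[:,1])>.015)&(abs(q[:,1])<.034)&(q[:,2]>.094)]
    print(" bar",len(b),b.mean(0).round(4),b.max(0).round(4))
    l=q[(abs(q[:,0])<.095)&(abs(q[:,1])<.08)&(abs(q[:,2]-.084)<.004)]; print(" lid x,y ext",np.percentile(l[:,0],[.5,99.5]).round(4),np.percentile(l[:,1],[.5,99.5]).round(4))
print(arm.read_state()["wrist_force"])
```

```text
scene plate [-0.0009 -0.003   0.0842] 1591 [-0.05 -0.17]
 bar 105 [0.0393 0.0044 0.1019] [0.0442 0.0339 0.1072]
 lid x,y ext [-0.0927  0.0879] [-0.0681  0.072 ]
top plate [-0.0005  0.0022  0.0835] 1425 [-0.03  0.13]
 bar 68 [0.0329 0.0013 0.1019] [0.0389 0.0326 0.1071]
 lid x,y ext [-0.0928  0.0824] [-0.0678  0.0715]
[ 0.58372775  0.14342704 -0.83630597]
```

View pics/s17.png

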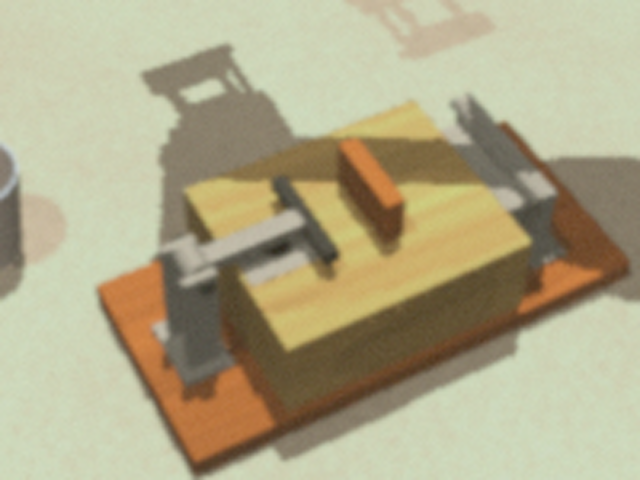

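View pics/t17.png

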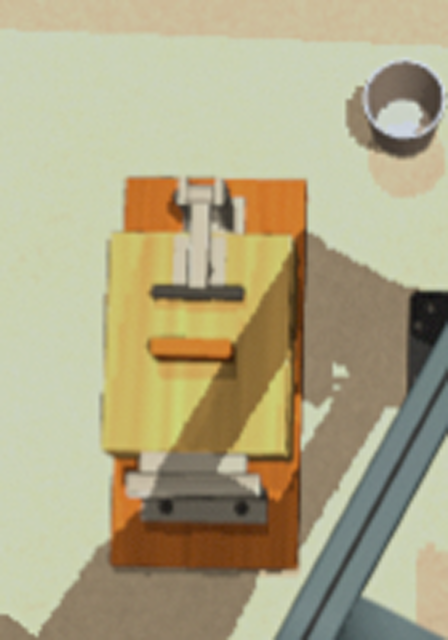

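The lid is flat, with its top at 84 mm and tilt under 0.2°. The clamp arm is level over it with the bar centre at about 98 mm, and the tongue is under the lip. The robot is clear, so I'm handing in.

Run:
```python
from station import arm
print(arm.hand_in())
```

```text
the job is handed in; nothing more can be done
None
```

The box is closed: the lid's tongue is hooked under the keeper's lip and the clamp arm is pressed fully down. I handed the job in at about 22 s of the 67 s allowed, with the robot clear of everything.

- **Lid:** I gripped the middle-sized lid by its rib, tipped it about 17°, and slid the tongue in until the keeper's face stopped it at about 6 N. Then I turned it down and let go; it rested at 4.9° on the mould.
- **Clamp:** I pushed the arm over from behind with closed fingers. On the way the fingertips rode up on the bar with about 15 N upward, so I backed off and went lower. Then I turned the tool 90° and pressed the bar down to a firm stop, with about 32 N vertical (35 N in all) at the wrist.
- **Last checks:** The lid's top is at 84 mm with tilt under 0.2° in both cameras. The clamp bar's height puts the arm about level (angle near 0), and the tongue is under the lip. The cup, loop tool and offcut were never approached, but I made no separate check on them at the end.
- **Disagreements:** The two cameras differed by up to about 6 mm in x (the clamp bar, before and after the swing), more than the stated 2 mm calibration. Nothing else failed.

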